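# Seal the vacuum filter and see that its pump is on

### The job

Seal the vacuum filter unit: screw the knurled cap of its glass vessel down (clockwise seen from above) until it stops tight. Then see to it that the toggle on the pump box is on, that is leaning to the back of the unit towards the small raised stud; flip it only if it is off, and do not flip it before the cap is tight. Leave the beaker, vial and weight that stand round the unit where they are.

Things in the scene. Friction and masses are not known exactly. Their poses are not given: they have to be found in the camera images.
- filter_unit: Vacuum filter unit, fixed: base plate 130 (x) x 320 (y) x 14 mm; on it at y = +85 mm a glass vessel with knurled steel screw cap, at y = -85 mm a grey pump box 110 x 100 mm, top 72 mm above the worktop. Origin: centre of the plate's underside, on the worktop; z up, x to the unit's back, away from the robot (the round gauge is at the front). Place and yaw vary.
- cap_seat (a point): Point on the vessel's upright axis at the top of its steel collar, 82 mm above the worktop, where the cap's underside rests when tight. From the collar down to a foot (34 mm in radius, 24 mm high) the vessel is at most 24 mm in radius, narrower than the cap, so fingertips may reach below the cap's edge.
- cap_top (a point): On the cap's axis, 33 mm above its underside. The cap: knurled steel cylinder 52 mm across, 30 mm high (grip it there, at any yaw), on it a step 38 mm across, 3 mm high, with a bar 30 x 5 x 3 mm that shows its turn. The thread is started; it sinks 8 mm a full turn, 2.5 to 4.3 mm in all from its start, cannot come off and stays where it is left.
- gland_cap (a joint): Turn of the cap in rad, growing clockwise seen from above (screwing down). It starts between 1.6 and 3.0 and stops hard at 5.0, where the cap is tight on the collar. Friction 0.06 N m until the stop.
- pump_switch (a joint): Toggle lever in rad about a level pivot along the unit's y: -0.45 is off (leaning to the front, to the robot), +0.45 is on (leaning to the back, to the raised stud, 10 mm across and 4 mm high, 38 mm behind the pivot on the box's top). Past the middle, 0, it falls over to that end; 1 to 2 N at the tip flips it. It may start on or off.
- switch_tip (a point): Centre of the 11 mm ball at the end of the toggle lever, 27 mm from the pivot, which lies at x = 0, y = -85, z = 73 mm of the filter unit's frame; the lever is 7 mm thick, a bezel 22 mm across and up to 78 mm above the worktop surrounds it. The tip is 12 mm in front of or behind the pivot, 97 mm above the worktop.
- beaker: Loose glass beaker, 52 mm across, 68 mm high, standing behind the unit. Origin: centre of its underside. A bystander.
- vial_near: Loose capped sample vial, 25 mm across, 57 mm high, standing in front of the unit. Origin: centre of its underside. A bystander.
- weight: Loose knobbed weight, 22 mm across, 30 mm high, standing in front of the unit. Origin: centre of its underside. A bystander.

How it is judged (in metres and radians):
On the way:
1. the cap is screwed down tight (value of joint gland_cap above 4.88 rad), for 0.2 s.
At the end, for the whole second after the job is handed in: The cap is within 0.12 rad (7 degrees) of its stop, the toggle leans to the back (above 0.3 rad), and the beaker, vial and weight stand upright (within 0.2 rad) within 30 mm of where they were (value of joint gland_cap above 4.88 rad and value of joint pump_switch above 0.3 rad and distance of each of beaker, vial_near, weight from where it was at the start of the episode below 0.03 m and angle between each of beaker, vial_near, weight's own z axis and vertical below 0.2 rad); the robot touches nothing.
It fails at once if the toggle is flipped before the cap is tight (distance of switch_tip from where it was at the start of the episode above 0.016 m and value of joint gland_cap below 4.88 rad).
It fails at once if a toggle that was on is flipped off (distance of switch_tip from where it was at the start of the episode above 0.016 m and value of joint pump_switch below 0 rad).
It fails at once if the beaker, vial or weight is knocked over or moved by more than 30 mm (distance of any of beaker, vial_near, weight from where it was at the start of the episode above 0.03 m or angle between any of beaker, vial_near, weight's own z axis and vertical above 0.5 rad).
It also fails if it takes over 67 s, if anything falls off the work surface, if the arm or the gripper's body presses on something with over 40 N, if the wrist force passes 120 N, or if a joint passes its speed limit or range.

### The arm

A 7-joint arm with a two-finger parallel gripper is mounted at the origin on a cart in front of the work surface, level with it; the furniture and walls round the work are solid. World frame = base frame: x ahead of the robot, y to its left, z up, the work surface at z = 0. Lengths are in mm, angles in rad, forces in N, time in s.
With the tool pointing down it reaches from about 400 to 875 mm from the base axis. Payload 4.4 kg.
Tool frame: the origin (TCP) lies where the fingers leave the gripper's body, on its centre line; the fingertips stand 73 mm ahead of it and the grasp point (between the pads) lies 54 mm ahead of it; z points along the fingers, y is the line along which they close (so a half turn about z gives the same grasp; the last joint's range is limited). The gripper opens to 85 mm and grips with 20 to 120 N. Pads are 22 mm wide; open, the fingers measure 114 mm over their backs; the gripper's body (76 mm by 85 mm) begins 54 mm behind the grasp point. The pads swing forward as they close: fully open they stand 13 mm farther back than shut.
Start: joints at [-1.397, 0.628, 0.038, 1.517, -0.027, 0.996, -0.02], TCP at [154.357, 631.42, 303.913] pointing down, gripper open.
Joint ranges: [-3.06, 3.06], [-0.37, 2.12], [-1.25, 1.32], [0.18, 2.47], [-1.1, 4.24], [0.23, 1.98], [-2.94, 2.94]. Speed limits (rad/s): [2.57, 2.57, 3.14, 3.14, 3.14, 3.14, 3.14].

### API

Orientations are given as [roll, pitch, yaw] about the fixed x, y, z axes, in that order (R = Rz(yaw) Ry(pitch) Rx(roll)).
In Python, from cell import ctrl gives the robot as it stands.
- The arm moves only by the tool send_rows, never from a script. Its argument "rows" is a list that holds one entry, the list of rows, each a list of 6 numbers: the shift along the tool's x, y, z in cm, then the turn, a rotation vector about the tool's x, y, z in rad. In form: [[[tx, ty, tz, wx, wy, wz], ...]]. A call has 1 to 10 rows; each row is the pose to reach, as a shift and turn from the pose commanded when the call began, along the tool's axes at that moment; what a row does not reach only later rows make up. A row lasts 1/10 s, in which the tool goes at most 50 mm and 8.59 degrees, less where a joint would pass 70% of its speed; a pose out of reach is approached as far as the arm can. A call with a gripper value outside its range is refused whole. "grip" is the closure in counts, from 0 (fully open) to 255 (shut), set as the call begins (left out, the last holds). The fingers move at their own pace and stop on an object; the grip force is fixed at half the most. Time passes only in rows, so rows that repeat a pose let the fingers close. It gives the time, the measured TCP pose, the force, the opening and the grip force at its end, in the units of the state.
- ctrl.read_state(): the state, without advancing time (a new reading comes with each control period).
- ctrl.get_image(name): name is "scene" or "side" or "wrist"; returns a dict with "pixels" (400x640x3 uint8, red, green, blue), "fx", "fy", "cx", "cy" (pixels), "extrinsics" (4x4, takes a point from camera to world coordinates); the wrist camera has in their place "mount" (4x4, takes a point from camera to tool coordinates, whose origin is the TCP and whose axes are the flange's). Camera axes: x right, y up, looking along -z (the intrinsics and any distortion apply to the point x, -y, -z); pixel columns grow to the right and rows downward; lengths in mm; the calibration is good to about 2 mm. A picture is of the moment at which its call begins: read the wrist's pose just before it. There is no depth.
- ctrl.finish_job(): hands the job in; it is judged then, once.
The state is a dict: "clock": time; "qpos": joint angles; "qd": joint speeds; "tau": joint torques, N m; "eef_pos": TCP position; "tool_rot": TCP orientation; "force": force on the tool from outside, world axes, zero at the start; "torque": the same for the moment, N m; "width": finger opening in mm; "gripper_force": force on a finger pad.
Only numpy, scipy, OpenCV 4.12 (cv2) and the standard library are available. Lean on these libraries where they do the work, as an engineer would, in place of code of your own. Each camera call takes 0.05 s, during which the arm holds its last target. There are 200 camera calls.

## Working session

There is one attempt and no reset: what is moved stays moved. The work goes in short steps, Python scripts to look and compute and a tool call to move; the robot and the scene stay as the last step left them, time stands still between calls to the robot, and variables do not carry over. Pictures are saved under pics/ and viewed, at most 10 in all, crops included, and the job is handed in when it is done.

Besides the shell and the picture viewer there is one more tool, called after "Call:" by a JSON object that holds its "fn" and its "kwargs". send_rows: Moves the arm, as the interface text tells. Its arguments: {"type":"object","properties":{"rows":{"type":"array","items":{"type":"array","items":{"type":"array","items":{"type":"number"}}}},"grip":{"type":"number"}},"required":["rows"]}

```bash
mkdir -p pics
cat > h.py <<'E'
import numpy as np, cv2
from cell import ctrl
from scipy.spatial.transform import Rotation as R
def T(s):
    M=np.eye(4);M[:3,:3]=R.from_euler('xyz',s['tool_rot']).as_matrix();M[:3,3]=s['eef_pos'];return M
def grab(name):
    s=ctrl.read_state();im=ctrl.get_image(name)
    E=np.array(im['extrinsics']) if 'extrinsics' in im else T(s)@np.array(im['mount'])
    return im,E,s
def cast(im,E,u,v,z):
    d=E[:3,:3]@np.array([(u-im['cx'])/im['fx'],-(v-im['cy'])/im['fy'],-1]);o=E[:3,3]
    return o+d*(z-o[2])/d[2]
def proj(im,E,p):
    q=np.linalg.inv(E)@np.append(p,1);return im['cx']+im['fx']*q[0]/-q[2],im['cy']-im['fy']*q[1]/-q[2]
def save(im,f):cv2.imwrite('pics/'+f,cv2.cvtColor(im['pixels'],cv2.COLOR_RGB2BGR))
E
python3 - <<'E'
from h import *
import pickle
s=ctrl.read_state();print(s)
for n in('scene','side','wrist'):
    im,E,s=grab(n);save(im,n+'0.png');pickle.dump((im,E,s),open(n+'0.pkl','wb'));print(n,im['fx'],im['cx'],im['cy'],E.round(2).tolist(),[k for k in im])
a=[cv2.imread(f'pics/{n}0.png') for n in('scene','side')]
E
```

```text
{'clock': 0.0, 'qpos': array([-1.39678941,  0.62930243,  0.03847449,  1.5183516 , -0.02698014,
        0.99625161, -0.0200086 ]), 'qd': array([-0.00061542,  0.00060224, -0.00089904, -0.00047713,  0.00017259,
       -0.00034888, -0.00123637]), 'tau': array([ 2.84442995e-04, -5.63417423e+01,  1.22614793e+00, -1.93434674e+01,
        1.10481508e-02,  1.06311188e-02,  1.97582345e-06]), 'eef_pos': array([154.26555808, 630.9504517 , 303.02310415]), 'tool_rot': array([-3.13979931e+00,  5.65490567e-05,  2.90176205e+00]), 'force': array([0.36857613, 0.40692735, 0.50677994]), 'torque': array([-0.02319212, -0.00848227,  0.01819755]), 'gripper_force': 0.0, 'width': 85.5225962081228}
scene 516.7851833194452 311.68706686475497 203.49198981663503 [[-0.65, 0.47, -0.6, 5.48], [-0.76, -0.38, 0.53, 525.48], [0.02, 0.8, 0.6, 652.23], [0.0, 0.0, 0.0, 1.0]] ['pixels', 'fx', 'fy', 'cx', 'cy', 'extrinsics']
side 452.48328588281316 312.5625078737354 201.07313376464117 [[0.94, 0.19, -0.28, 332.76], [-0.33, 0.49, -0.81, -667.6], [-0.01, 0.85, 0.52, 552.4], [0.0, 0.0, 0.0, 1.0]] ['pixels', 'fx', 'fy', 'cx', 'cy', 'extrinsics']
wrist 289.6404168504772 321.4496457079303 199.89551694170063 [[0.24, -0.93, -0.29, 78.65], [0.97, 0.23, 0.07, 649.07], [-0.0, -0.3, 0.95, 373.69], [0.0, 0.0, 0.0, 1.0]] ['pixels', 'fx', 'fy', 'cx', 'cy', 'mount']
```

View pics/scene0.png

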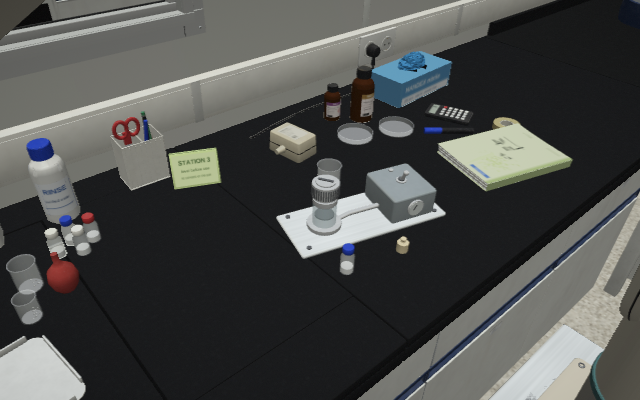

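View pics/side0.png

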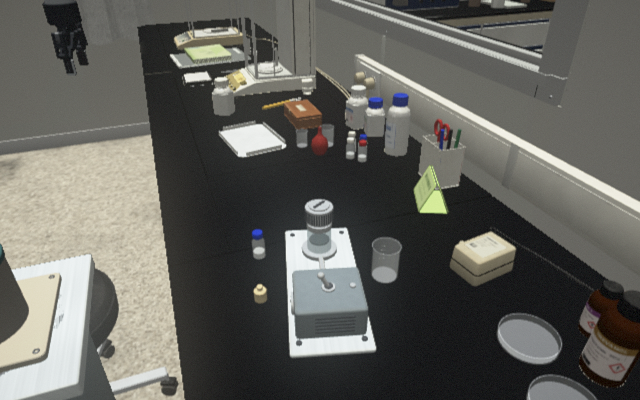

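Both views show the unit. In the side view the cap top is near (319,205), the toggle ball near (321,274), and the plate corners near (286,230), (346,228), (374,348) and (290,352). The vial is at (258,245), the weight at (260,294) and the beaker at (386,260).

Run:
```python
from h import *
import pickle
im,E,s=pickle.load(open('side0.pkl','rb'))
for n,u,v,z in [('FL',286,230,14),('BL',346,228,14),('BR',374,348,14),('FR',290,352,14),('captop~115',319,203,117),('vial',258,258,0),('weight',260,302,0),('beaker',386,277,0),('stud',352,285,76)]:
    print(n,cast(im,E,u,v,z).round(1))
print('stud scene?')
im2,E2,s2=pickle.load(open('scene0.pkl','rb'))
for n,u,v,z in [('L',278,219,14),('F',303,251,14),('R',444,213,14),('captop',326,181,117)]:print(n,cast(im2,E2,u,v,z).round(1))
a=cv2.resize(im['pixels'][190:360,240:420],None,fx=4,fy=4,interpolation=2)[:600]
b=cv2.resize(im2['pixels'][145:280,270:450],None,fx=4,fy=4,interpolation=2)
save({'pixels':a},'sidec.png');save({'pixels':b},'scenec.png')
```

```text
FL [530.9  77.6  14. ]
BL [649.8  40.3  14. ]
BR [ 565.7 -261.6   14. ]
FR [ 446.2 -225.3   14. ]
captop~115 [574.5  -3.8 117. ]
vial [457.7  25.4   0. ]
weight [432.2 -93.7   0. ]
beaker [ 664.6 -111.6    0. ]
stud [ 561.2 -186.4   76. ]
stud scene?
L [639.7  49.8  14. ]
F [537.3  71.4  14. ]
R [ 443.9 -221.1   14. ]
captop [569.5  -8.7 117. ]
```

View pics/sidec.png

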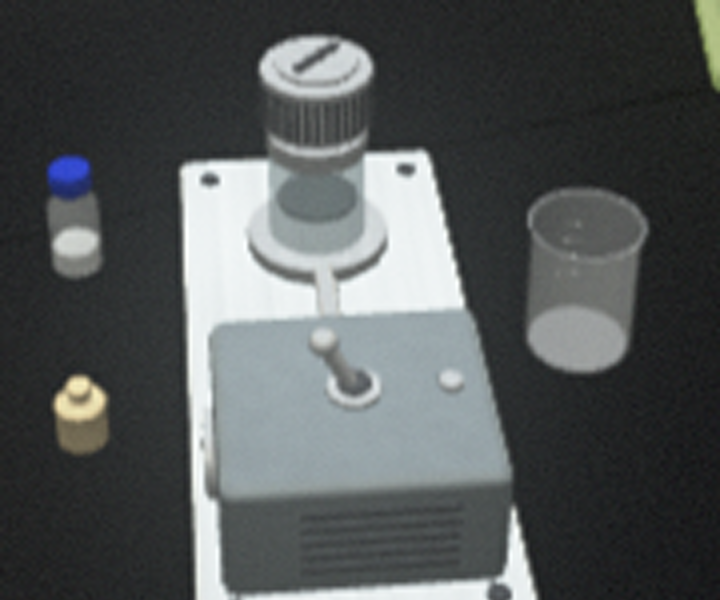

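The toggle leans to the front, away from the stud, so it is off. Corners give the unit centre at about (548,-92) with yaw -0.27. That puts the cap axis at about (571,-9) and the pivot at about (525,-174). I'm going above the cap.

Call:
{"fn": "send_rows", "kwargs": {"rows": [[[-5.6,-5.2,0,0,0,0],[-9.2,-8.6,0,0,0,0],[-12.8,-12,0,0,0,0],[-16.4,-15.4,0,0,0,0],[-20,-18.8,0,0,0,0],[-23.6,-22.2,0,0,0,0],[-27.2,-25.6,0,0,0,0],[-30.8,-29,0,0,0,0],[-34.4,-32.4,0,0,0,0],[-38,-35.6,0,0,0,0]]]}}

```text
clock: 1.15
eef_pos: [427.9, 210.7, 303.9]
tool_rot: [3.141, -0.0, 2.902]
force: [0.8, 0.2, -0.4]
width: 85.4
gripper_force: 0.0
```

Call:
{"fn": "send_rows", "kwargs": {"rows": [[[-3.6,-3.4,0,0,0,0],[-7.2,-6.8,0,0,0,0],[-10.8,-10.2,0,0,0,0],[-14.4,-13.6,0,0,0,0],[-17.8,-16.6,0,0,0,0],[-17.8,-16.6,0,0,0,0],[-17.8,-16.6,0,0,0,0],[-17.8,-16.6,0,0,0,0]]]}}

```text
clock: 1.95
eef_pos: [560.1, 10.3, 303.6]
tool_rot: [3.141, -0.002, 2.903]
force: [0.1, 0.4, -0.3]
width: 85.6
gripper_force: 0.0
```

Run:
```python
from h import *
import pickle
im,E,s=grab('wrist');save(im,'w1.png');pickle.dump((im,E,s),open('w1.pkl','wb'))
print(s['clock'],s['eef_pos'],s['tool_rot'],s['qpos'])
print(proj(im,E,(571,-10,118)),proj(im,E,(513,-171,97)))
```

```text
1.95 [560.0802297   10.31772785 303.55653999] [ 3.14092445e+00 -1.52497840e-03  2.90331499e+00] [-0.13250684  0.50095434  0.09666473  1.77382014 -0.06203113  0.87101154
  1.32490038]
(np.float64(303.76151987767696), np.float64(212.92348042326762)) (np.float64(132.86970567126255), np.float64(188.42252530723957))
```

View pics/w1.png

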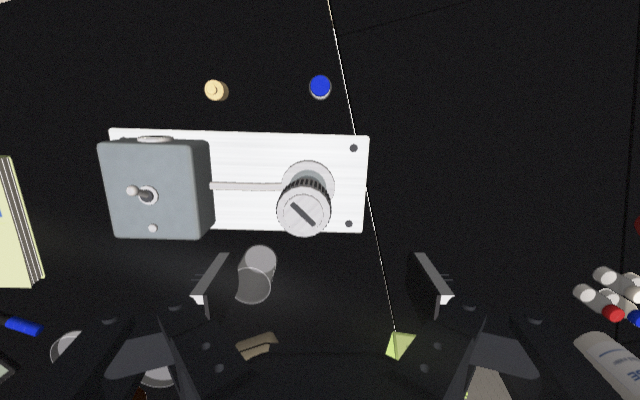

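The wrist view has the cap top at (303,213) and the toggle ball at (131,190), within 2 px of predictions. That confirms both the location and that the toggle is off. The stud is at (152,228). Descending onto the cap.

Call:
{"fn": "send_rows", "kwargs": {"rows": [[[-1.5,-1.7,3,0,0,0],[-1.5,-1.7,7,0,0,0],[-1.5,-1.7,10,0,0,0],[-1.5,-1.7,12,0,0,0],[-1.5,-1.7,14,0,0,0],[-1.5,-1.7,15,0,0,0],[-1.5,-1.7,15,0,0,0],[-1.5,-1.7,15,0,0,0]]]}}

```text
clock: 2.8
eef_pos: [571.6, -10.4, 154.6]
tool_rot: [3.141, 0.001, 2.903]
force: [0.1, 0.2, -0.1]
width: 85.9
gripper_force: 0.0
```

Call:
{"fn": "send_rows", "kwargs": {"rows": [[[0,0,0,0,0,0],[0,0,0,0,0,0],[0,0,0,0,0,0],[0,0,0,0,0,0],[0,0,0,0,0,0],[0,0,0,0,0,0],[0,0,0,0,0,0],[0,0,0,0,0,0]]], "grip": 255}}

```text
clock: 3.6
eef_pos: [571.9, -10.5, 155.3]
tool_rot: [3.14, 0.002, 2.902]
force: [-1.0, 1.4, 7.6]
width: 50.5
gripper_force: 61.3
```

Gripped with no side load, so I'm centred. Turning clockwise about +z of the tool and following the thread down.

Call:
{"fn": "send_rows", "kwargs": {"rows": [[[0,0,0.02,0,0,0.12],[0,0,0.03,0,0,0.24],[0,0,0.05,0,0,0.36],[0,0,0.06,0,0,0.48],[0,0,0.08,0,0,0.6],[0,0,0.09,0,0,0.72],[0,0,0.11,0,0,0.84],[0,0,0.12,0,0,0.96],[0,0,0.14,0,0,1.08],[0,0,0.15,0,0,1.2]]]}}

```text
clock: 4.6
eef_pos: [572.1, -10.5, 153.8]
tool_rot: [3.139, -0.001, 1.698]
force: [-0.7, 1.4, 4.7]
width: 50.7
gripper_force: 61.4
```

Run:
```python
from h import *
s=ctrl.read_state();print(s)
```

```text
{'clock': 4.6, 'qpos': array([-0.27674511,  0.76055313,  0.39325166,  1.87189639, -0.48732848,
        0.60281982,  0.55299159]), 'qd': array([-0.19541391,  0.06269895,  0.32569808,  0.00868869, -0.3785162 ,
        0.08510587, -0.83761453]), 'tau': array([  1.72561672, -50.46864152,   6.03513613, -10.98670185,
         0.46402811,  -0.48129078,   0.82245782]), 'eef_pos': array([572.08307983, -10.47026835, 153.76298885]), 'tool_rot': array([ 3.13921985e+00, -1.07373936e-03,  1.69756495e+00]), 'force': array([-0.7409452 ,  1.40736549,  4.72413209]), 'torque': array([0.21944069, 0.19431011, 0.09932878]), 'gripper_force': 61.39031410217285, 'width': 50.67331413334213}
```

Call:
{"fn": "send_rows", "kwargs": {"rows": [[[0,0,0.01,0,0,0.1],[0,0,0.03,0,0,0.2],[0,0,0.04,0,0,0.3],[0,0,0.05,0,0,0.4],[0,0,0.06,0,0,0.5],[0,0,0.08,0,0,0.6],[0,0,0.09,0,0,0.7],[0,0,0.1,0,0,0.8]]]}}

```text
clock: 5.4
eef_pos: [572.2, -10.5, 152.7]
tool_rot: [3.141, -0.003, 0.898]
force: [-1.0, 1.6, 5.7]
width: 50.8
gripper_force: 61.3
```

Run:
```python
from h import *
s=ctrl.read_state();print(s['qpos'],s['torque'],s['tau'])
```

```text
[-0.40114047  0.81492698  0.60814859  1.87578405 -0.72320818  0.68205768
 -0.02824942] [0.14909797 0.12821513 0.10384708] [  1.45828307 -50.03420591   9.00224268 -10.17202467   0.30300004
  -0.46101764   0.72629627]
```

Call:
{"fn": "send_rows", "kwargs": {"rows": [[[0,0,0.01,0,0,0.1],[0,0,0.03,0,0,0.2],[0,0,0.04,0,0,0.3],[0,0,0.05,0,0,0.4],[0,0,0.06,0,0,0.5],[0,0,0.08,0,0,0.6]]]}}

```text
clock: 6.0
eef_pos: [572.2, -10.6, 152.0]
tool_rot: [-3.141, -0.003, 0.299]
force: [-1.0, 1.0, 7.2]
width: 50.6
gripper_force: 61.3
```

Run:
```python
from h import *
s=ctrl.read_state();print(s['qpos'],s['torque'],s['tau'])
```

```text
[-0.48268805  0.87051372  0.7631144   1.87832462 -0.87279813  0.76367289
 -0.49319926] [0.05900529 0.24843724 0.07474751] [  1.35053627 -49.53831911  10.95522076  -9.45311844   0.1744719
  -0.52365163   0.77369286]
```

Call:
{"fn": "send_rows", "kwargs": {"rows": [[[0,0,0.01,0,0,0.1],[0,0,0.03,0,0,0.2],[0,0,0.04,0,0,0.3],[0,0,0.05,0,0,0.4]]]}}

```text
clock: 6.4
eef_pos: [572.7, -10.6, 151.6]
tool_rot: [3.141, -0.002, -0.094]
force: [-0.0, -0.7, 7.0]
width: 50.6
gripper_force: 62.1
```

Run:
```python
from h import *
s=ctrl.read_state();print(s['qpos'],s['torque'],s['tau'])
```

```text
[-0.52952601  0.91295564  0.85941636  1.87833387 -0.95466551  0.82464739
 -0.81487049] [-0.13668188 -0.0140837   2.31658854] [  2.39043854 -49.59447384  12.85704374  -7.46560469  -1.32553585
  -0.11754802  -1.28642097]
```

The torque jumped from 0.1 to 2.3 N m, so that is the stop. I'll nudge a bit more to confirm, then hold.

Call:
{"fn": "send_rows", "kwargs": {"rows": [[[0,0,0,0,0,0.05],[0,0,0,0,0,0.1],[0,0,0,0,0,0.1],[0,0,0,0,0,0.1]]]}}

```text
clock: 6.8
eef_pos: [572.7, -10.7, 151.5]
tool_rot: [-3.141, -0.003, -0.193]
force: [0.3, 1.0, 6.8]
width: 50.6
gripper_force: 62.3
```

Run:
```python
from h import *
s=ctrl.read_state();print(s['qpos'],s['torque'],s['tau'],s['force'])
```

```text
[-0.53911938  0.92316432  0.88122568  1.8789182  -0.97340669  0.83962853
 -0.89701209] [-0.02906699 -0.02147678  1.21225475] [ 1.25346914e+00 -4.92467272e+01  1.34514856e+01 -7.74826974e+00
 -7.25847613e-01  3.39384307e-02 -1.21648237e+00] [0.2815557  0.99734655 6.84703452]
```

The pads slip at the stop, so the cap is tight. Releasing, lifting, and looking.

Call:
{"fn": "send_rows", "kwargs": {"rows": [[[0,0,0,0,0,0.1],[0,0,0,0,0,0.1],[0,0,0,0,0,0.1],[0,0,0,0,0,0.1],[0,0,0,0,0,0.1]]], "grip": 0}}

```text
clock: 7.3
eef_pos: [571.3, -11.1, 150.1]
tool_rot: [-3.141, 0.0, -0.297]
force: [0.2, -0.2, 0.1]
width: 85.5
gripper_force: 0.0
```

Call:
{"fn": "send_rows", "kwargs": {"rows": [[[0,0,-2,0,0,0],[0,0,-5,0,0,0],[0,0,-9,0,0,0],[0,0,-13,0,0,0],[0,0,-15,0,0,0],[0,0,-15,0,0,-0.1],[0,0,-15,0,0,-0.1]]]}}

```text
clock: 8.0
eef_pos: [571.4, -11.1, 300.9]
tool_rot: [-3.14, -0.001, -0.197]
force: [0.4, 0.4, -0.2]
width: 85.4
gripper_force: 0.0
```

Run:
```python
from h import *
im,E,s=grab('wrist');save(im,'w2.png')
print(s['clock'],s['eef_pos'],s['tool_rot'],s['qpos'],s['width'])
print(proj(im,E,(571,-10,115)),proj(im,E,(513,-171,97)),proj(im,E,(525,-174,76)))
```

```text
8.0 [571.42967245 -11.08926806 300.90385131] [-3.14033377e+00 -1.21117180e-03 -1.97147973e-01] [-0.63467869  0.74919619  1.06604099  1.76325072 -0.73971823  1.08857977
 -1.07868402] 85.41838050277632
(np.float64(320.1490134267942), np.float64(195.62875532527147)) (np.float64(487.9880061865937), np.float64(214.48547046983882)) (np.float64(479.74571303066864), np.float64(196.7392182077202))
```

View pics/w2.png

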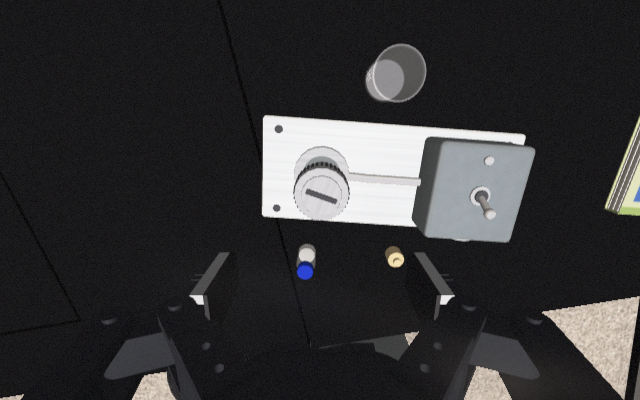

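The cap sits where expected at (320,195). The toggle ball is at (489,214) and still off, leaning front away from the stud at (489,160). All the bystanders are in place. I'll close the fingers, go in front of the toggle, and push back.

Call:
{"fn": "send_rows", "kwargs": {"rows": [[[-1.5,4.1,0,0,0,0.03],[-3,8.3,0,0,0,0.07],[-4.5,12.5,0,0,0,0.07],[-5.9,16.6,0,0,0,0.07],[-5.9,16.6,0,0,0,0.07],[-5.9,16.6,4,0,0,0.07],[-5.9,16.6,7,0,0,0.07],[-5.9,16.6,7,0,0,0.07]]], "grip": 255}}

```text
clock: 8.85
eef_pos: [479.0, -160.4, 226.7]
tool_rot: [-3.14, 0.008, -0.27]
force: [-0.8, -0.0, -0.6]
width: 0.3
gripper_force: 0.0
```

Run:
```python
from h import *
im,E,s=grab('wrist');save(im,'w3.png')
print(s['clock'],s['eef_pos'],s['tool_rot'],s['qpos'],s['width'])
print(proj(im,E,(513,-171,97)),proj(im,E,s['eef_pos']-np.array([0,0,73])))
```

```text
8.85 [ 479.02840889 -160.39702621  226.66008946] [-3.14042477  0.00788734 -0.2697015 ] [-0.32411931  0.74650356  0.96724507  2.00554762 -0.83087631  0.85771466
 -0.72072485] 0.31872739129061
(np.float64(322.5557719157891), np.float64(167.59935672847772)) (np.float64(320.69974224069324), np.float64(252.02110818319403))
```

View pics/w3.png

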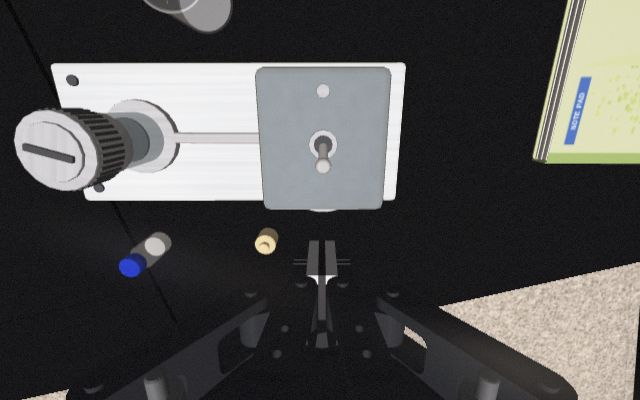

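The closed fingertips (near (321,245)) line up with the ball (322,166). Descending in front of it.

Call:
{"fn": "send_rows", "kwargs": {"rows": [[[0,0,2.5,0,0,0],[0,0,4.5,0,0,0],[0,0,6,0,0,0],[0,0,6.2,0,0,0],[0,0,6.2,0,0,0]]]}}

```text
clock: 9.4
eef_pos: [481.4, -162.5, 169.0]
tool_rot: [3.141, -0.001, -0.268]
force: [-0.4, 0.1, 0.9]
width: 0.3
gripper_force: 0.0
```

Call:
{"fn": "send_rows", "kwargs": {"rows": [[[0.6,0,0,0,0,0],[1.2,0,0,0,0,0],[1.7,0,0,0,0,0],[2.1,0,0,0,0,0],[2.5,0,0,0,0,0],[2.9,0,0,0,0,0],[3.3,0,0,0,0,0],[3.7,0,0,0,0,0],[3.8,0,0,0,0,0]]]}}

```text
clock: 10.3
eef_pos: [518.3, -172.5, 168.1]
tool_rot: [3.141, -0.001, -0.268]
force: [0.5, -0.6, -0.0]
width: -0.3
gripper_force: 0.0
```

Call:
{"fn": "send_rows", "kwargs": {"rows": [[[-1,0,0,0,0,0],[-3,0,0,0,0,0],[-5,0,0,0,0,0],[-5,0,-4,0,0,0],[-5,0,-8,0,0,0],[-5,0,-10,0,0,0],[-5,0,-10,0,0,0],[-5,0,-10,0,0,0]]]}}

```text
clock: 11.1
eef_pos: [468.6, -158.4, 267.8]
tool_rot: [-3.14, 0.0, -0.268]
force: [-0.1, 0.0, -0.2]
width: 0.0
gripper_force: 0.0
```

Run:
```python
from h import *
im,E,s=grab('wrist');save(im,'w4.png')
print(s['clock'],s['eef_pos'],s['qpos'],s['force'])
print('off',proj(im,E,(513.5,-171,97)),'on',proj(im,E,(536.5,-177,97)))
```

```text
11.1 [ 468.59306727 -158.44331296  267.80883915] [-0.37398734  0.67978618  1.03650715  1.99895571 -0.75596953  0.91056409
 -0.76773529] [-0.05640369  0.03563212 -0.17387449]
off (np.float64(321.2568253575045), np.float64(145.7422949586455)) on (np.float64(320.8410329281943), np.float64(115.76273848161557))
```

View pics/w4.png

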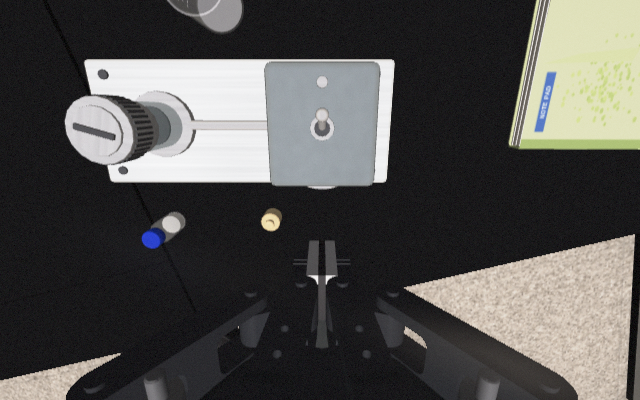

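The ball is now at (321,115), matching the predicted "on" position (321,116), and it leans to the stud at (322,82). The vial, weight and beaker stand untouched, and the gripper is clear.

```bash
python3 -c "
from cell import ctrl
print(ctrl.finish_job())"
```

```text
the job is handed in; nothing more can be done
None
```

The job is handed in: the cap is screwed down to its stop, the toggle, which started off, was then flipped on, and the beaker, vial and weight were left where they stood; the hand-in gave no verdict.

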